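# Put the pliers away in their colour-lined trays

### The job

Put the three pairs of pliers away: lay each pair flat inside the tool tray whose liner has the colour of its handles, wholly within the rim and either way round. The two screwdrivers and the tape measure stay where they are.

Things in the scene. Friction and masses are not known exactly. Their poses are not given: they have to be found in the camera images.
- pliers_red_mid (a point): Pliers with red handles, lying flat, 174 mm long, 54 mm wide at the handles, 13 mm thick, 0.2 kg, not hinged. Point: middle of length and width, 6.5 mm above the underside; y along, +y to the handles, -y to the jaws, x across, z up. Take them across the steel neck at the rivet: 20 mm wide and straight from y = 0 to -30 mm, best at y = -15 mm. Handles 50 mm wide begin at y = +5 mm; centre of mass y = +8 mm.
- pliers_blue_mid (a point): Pliers with blue handles, lying flat, 159 mm long, 50 mm wide at the handles, 13 mm thick, 0.2 kg, not hinged. Point: middle of length and width, 6.5 mm above the underside; y along, +y to the handles, -y to the jaws, x across, z up. Take them across the steel neck at the rivet: 20 mm wide and straight from y = 0 to -30 mm, best at y = -15 mm. Handles 50 mm wide begin at y = +5 mm; centre of mass y = +8 mm.
- pliers_green_mid (a point): Pliers with green handles, lying flat, 159 mm long, 50 mm wide at the handles, 13 mm thick, 0.2 kg, not hinged. Point: middle of length and width, 6.5 mm above the underside; y along, +y to the handles, -y to the jaws, x across, z up. Take them across the steel neck at the rivet: 20 mm wide and straight from y = 0 to -30 mm, best at y = -15 mm. Handles 50 mm wide begin at y = +5 mm; centre of mass y = +8 mm.
- tray_red: Shallow grey tool tray with a red liner, fixed to the bench: 208 mm long (x), 98 mm wide (y), rim 14 mm high; walls 4 mm, so the inside is 200 x 90 mm; the liner's top is 6 mm above the bench. A 36 mm wide finger tab sticks out 11 mm from its -x end. Origin: centre of the tray at bench level; x along the tray, z up.
- tray_blue: Shallow grey tool tray with a blue liner, fixed to the bench: 208 mm long (x), 98 mm wide (y), rim 14 mm high; walls 4 mm, so the inside is 200 x 90 mm; the liner's top is 6 mm above the bench. A 36 mm wide finger tab sticks out 11 mm from its -x end. Origin: centre of the tray at bench level; x along the tray, z up.
- tray_green: Shallow grey tool tray with a green liner, fixed to the bench: 208 mm long (x), 98 mm wide (y), rim 14 mm high; walls 4 mm, so the inside is 200 x 90 mm; the liner's top is 6 mm above the bench. A 36 mm wide finger tab sticks out 11 mm from its -x end. Origin: centre of the tray at bench level; x along the tray, z up.
- screwdriver_red_mid (a point): Bystander: screwdriver with a red handle, 190 mm long, 28 mm thick, lying on the bench, to be left alone. The point is the middle of its length; y along it, +y to the handle end.
- screwdriver_green_mid (a point): Bystander: screwdriver with a green handle, 210 mm long, 28 mm thick, lying on the bench, to be left alone. The point is the middle of its length; y along it, +y to the handle end.
- tape_measure_mid (a point): Bystander: yellow and black tape measure, 37 x 81 x 62 mm, standing on the bench, to be left alone. The point is its centre, 31 mm above the bench.
Not all that is in view belongs to the job. What is shaped like the tray_blue but white is not meant.

How it is judged (in metres and radians):
At the end, for the whole second after the job is handed in: Each pair of pliers rests released in the tray of its own handle colour, flat on the liner (tilt under 0.05 rad, middle under 14.5 mm above the bench), its middle within 25 mm along and 32 mm across of the tray's centre (x of pliers_red_mid in the frame of tray_red between -0.025 and 0.025 m and y of pliers_red_mid in the frame of tray_red between -0.032 and 0.032 m and z of pliers_red_mid in the frame of tray_red below 0.0145 m and angle between each of pliers_red_mid, pliers_blue_mid, pliers_green_mid's own z axis and vertical below 0.05 rad and linear speed of each of pliers_red, pliers_blue, pliers_green below 0.01 m/s and angular speed of each of pliers_red, pliers_blue, pliers_green below 0.1 rad/s and x of pliers_blue_mid in the frame of tray_blue between -0.025 and 0.025 m and y of pliers_blue_mid in the frame of tray_blue between -0.032 and 0.032 m and z of pliers_blue_mid in the frame of tray_blue below 0.0145 m and x of pliers_green_mid in the frame of tray_green between -0.025 and 0.025 m and y of pliers_green_mid in the frame of tray_green between -0.032 and 0.032 m and z of pliers_green_mid in the frame of tray_green below 0.0145 m); the robot touches nothing.
It fails at once if the screwdriver red is moved by more than 20 mm (distance of screwdriver_red_mid from where it was at the start of the episode above 0.02 m).
It fails at once if the screwdriver green is moved by more than 20 mm (distance of screwdriver_green_mid from where it was at the start of the episode above 0.02 m).
It fails at once if the tape measure is moved by more than 20 mm (distance of tape_measure_mid from where it was at the start of the episode above 0.02 m).
It also fails if it takes over 88 s, if anything falls off the work surface, if the arm or the gripper's body presses on something with over 40 N, if the wrist force passes 120 N, or if a joint passes its speed limit or range.

### The arm

A 6-joint arm with a two-finger parallel gripper is mounted at the origin on a cart in front of the work surface, level with it; the furniture and walls round the work are solid. World frame = base frame: x ahead of the robot, y to its left, z up, the work surface at z = 0. Lengths are in m, angles in degrees, forces in N, time in s.
With the tool pointing down it reaches from about 0.35 to 0.875 m from the base axis. Payload 4.2 kg.
Tool frame: the origin (TCP) lies on the centre line of the jaws, within the pads' length; the fingertips stand 22 mm ahead of it and the grasp point (between the pads) lies 3 mm ahead of it (r.tcp_to_tips is the distance from the TCP to the fingertips, in m); z points along the fingers, y is the line along which they close (so a half turn about z gives the same grasp; the last joint's range is limited). The gripper opens to 87 mm and grips with 3 to 60 N. Pads are 19 mm wide; open, the fingers measure 117 mm over their backs; the gripper's body (75 mm by 190 mm) begins 51 mm behind the grasp point.
Start: joints at [86.837, 22.042, 0.453, 0, -68.411, -14.817], TCP at [0.193, 0.594, 0.245] pointing down, gripper open.
Joint ranges: [-179.83, 179.83], [-69.29, 118.12], [-61.27, 80.66], [-181.25, 117.63], [-171.15, -9.14], [-177.46, 177.46]. Speed limits (degrees/s): [159.86, 159.86, 180, 180, 180, 180].

### API

Orientations are given as a 3x3 rotation matrix whose columns are the frame's x, y, z axes.
In Python, from station import r gives the robot as it stands.
- The arm moves only by the tool apply_moves, never from a script. Its argument "plan" is a list of rows, each an object with "grip": the opening, from 0 (shut) to 1 (fully open); "offset": the shift along the tool's x, y, z in cm, a list of three; "spin": the turn about the tool's z in rad. A call has 1 to 5 rows; each row is the pose to reach, as a shift and turn from the pose commanded when the call began, along the tool's axes at that moment; what a row does not reach only later rows make up. A row lasts 1/10 s, in which the tool goes at most 50 mm and 8.59 degrees, less where a joint would pass 70% of its speed; a pose out of reach is approached as far as the arm can. A call with a gripper value outside its range is refused whole. The fingers move at their own pace and stop on an object; the grip force is fixed at half the most. Time passes only in rows, so rows that repeat a pose let the fingers close. It gives the time, the measured TCP pose, the force, the opening and the grip force at its end, in the units of the state.
- r.sense(): the state, without advancing time (a new reading comes with each control period).
- r.capture(name): name is "scene" or "top" or "wrist"; returns a dict with "img" (400x640x3 uint8, blue, green, red), "depth" (400x640 float32, m along the optical axis (not along the pixel's ray), 0 where there is no reading), "mtx" (3x3 intrinsics, pixels), "R" (3x3) and "t" (3): a world point X has camera coordinates R X + t. Camera axes: x right, y down, z forward; pixel columns grow to the right and rows downward; lengths in m; the calibration is good to about 2 mm. The wrist camera is an equidistant fisheye: a pixel r from the principal point sees the ray r / f radians off the axis. A picture is of the moment at which its call begins.
- r.finish_job(): hands the job in; it is judged then, once.
The state is a dict: "time_s": time; "joints": joint angles; "joint_velocities": joint speeds; "effort": joint torques, N m; "tcp_pos": TCP position; "ee_rot": TCP orientation; "wrist_force": force on the tool from outside, world axes, zero at the start; "moment": the same for the moment, N m; "gripper_width": opening from 0.0 (shut) to 1.0 (fully open); "gripper_force": force on a finger pad.
Only numpy, scipy, OpenCV 4.12 (cv2) and the standard library are available. Lean on these libraries where they do the work, as an engineer would, in place of code of your own. Each camera call takes 0.05 s, during which the arm holds its last target. There are 200 camera calls.

## Working session

There is one attempt and no reset: what is moved stays moved. The work goes in short steps, Python scripts to look and compute and a tool call to move; the robot and the scene stay as the last step left them, time stands still between calls to the robot, and variables do not carry over. Pictures are saved under pics/ and viewed, at most 14 in all, crops included, and the job is handed in when it is done.

Besides the shell and the picture viewer there is one more tool, called after "Call:" in YAML: its name, and indented under it one key for each argument. apply_moves: Moves the arm, as the interface text tells. Its arguments: {"type":"object","properties":{"plan":{"type":"array"}},"required":["plan"]}

```bash
mkdir -p pics && cat > h.py <<'E'
import numpy as np, cv2, pickle
from station import r
def cap(n,f=None):
    c=r.capture(n); pickle.dump(c,open(f'{n}.pkl','wb'))
    if f: cv2.imwrite(f'pics/{f}.png',c['img'])
    return c
def ray(c,px,z):
    """pixels (n,2) -> world points on the plane z (pinhole)"""
    p=np.c_[np.atleast_2d(px).astype(float),np.ones(len(np.atleast_2d(px)))]
    d=(np.linalg.inv(c['mtx'])@p.T).T@c['R']; o=-c['R'].T@c['t']
    return o+d*((z-o[2])/d[:,2])[:,None]
E
python3 - <<'E'
from h import *
for n in('top','scene'):
    c=cap(n,n+'1'); print(n,-c['R'].T@c['t'],c['R'].round(2).tolist())
s=r.sense(); print(s['time_s'],s['tcp_pos'],s['ee_rot'])
E
```

```text
top [0.49130124 0.15184734 1.37603296] [[-0.01, -1.0, 0.01], [-1.0, 0.01, -0.06], [0.06, -0.01, -1.0]]
scene [0.70688285 1.32155326 1.52877714] [[-0.99, 0.11, -0.01], [0.09, 0.77, -0.63], [-0.07, -0.62, -0.78]]
0.1 [0.19273376 0.59401405 0.24358562] [[ 9.51122293e-01 -3.08814028e-01 -5.29257389e-04]
 [-3.08814474e-01 -9.51120488e-01 -1.85438738e-03]
 [ 6.92732897e-05  1.92719152e-03 -9.99998141e-01]]
```

View pics/top1.png

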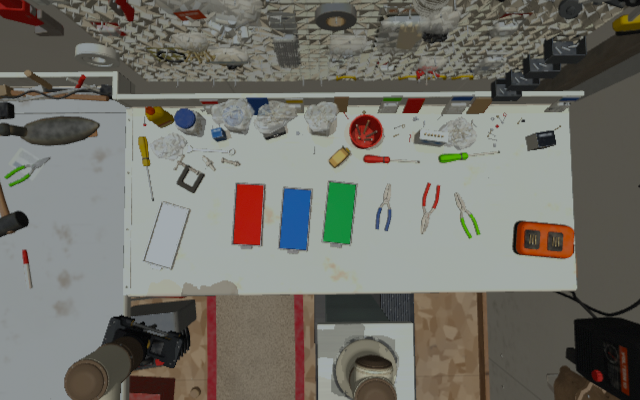

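View pics/scene1.png

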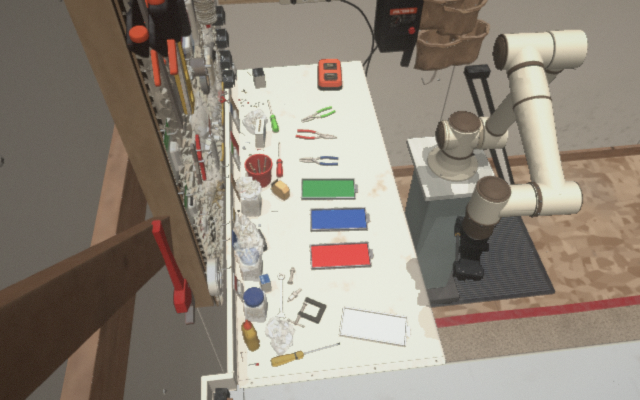

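The top view shows the trays red (249,214), blue (295,218) and green (339,212), with their tabs facing the robot. The pliers are blue (384,208, handles down), red (430,207, handles up) and green (467,215, handles down). A white decoy tray is at (167,235).

```bash
python3 - <<'E'
from h import *
c=pickle.load(open('top.pkl','rb')); im=c['img']; hsv=cv2.cvtColor(im,cv2.COLOR_BGR2HSV)
print(c['mtx'].tolist(), im[260,400],im[200,400], im[215,470])
H,S,V=[hsv[...,i].astype(int) for i in range(3)]
def big(m,x0,x1,y0,y1):
    z=np.zeros_like(m,np.uint8); z[y0:y1,x0:x1]=m[y0:y1,x0:x1]
    n,l,st,ce=cv2.connectedComponentsWithStats(z); k=1+st[1:,4].argmax(); return l==k
for n,x0,x1 in(('red',225,270),('blue',275,315),('green',320,362)):
    m=big((S>140),x0,x1,170,260); ys,xs=np.nonzero(m)
    q=ray(c,np.c_[xs,ys],.006)[:,:2].astype(np.float32); b=cv2.minAreaRect(q*1000)
    bp=cv2.boxPoints(b); e=bp[1]-bp[0]; f=bp[2]-bp[1]; e=e if np.hypot(*e)>np.hypot(*f) else f
    a=np.degrees(np.arctan2(e[1],e[0])); a=(a+90)%180-90
    print('tray',n,np.round(b[0],1),np.round(b[1],1),'ang',a.round(1),q.mean(0))
bg=np.median(im[170:250,365:510].reshape(-1,3),0); print('bg',bg)
D=np.abs(im.astype(int)-bg).max(2)
for n,x0,x1 in(('blue',370,402),('red',412,447),('green',448,490)):
    m=big(D>35,x0,x1,175,245); ys,xs=np.nonzero(m); px=np.c_[xs,ys]
    q=ray(c,px,.0065)[:,:2]; b=cv2.minAreaRect((q*1000).astype(np.float32)); 
    hm=S[ys,xs]>110; h=q[hm].mean(0)
    ax=h-q[~hm].mean(0); ax/=np.linalg.norm(ax)
    bp=cv2.boxPoints(b); e=bp[1]-bp[0]; f=bp[2]-bp[1]; e=e if np.hypot(*e)>np.hypot(*f) else f
    e=e/np.hypot(*e); e=e if e@ax>0 else -e
    mid=np.array(b[0])/1000; print(n,'mid',mid.round(4),'size',np.round(b[1],1),'y-axis deg box',np.degrees(np.arctan2(e[1],e[0])).round(1),'col',np.degrees(np.arctan2(ax[1],ax[0])).round(1),'grasp',(mid-.015*e).round(4))
big=cv2.resize(im[165:260,220:500],None,fx=2.85,fy=2.85,interpolation=cv2.INTER_CUBIC); cv2.imwrite('pics/crop.png',big)
E
```

```text
[[409.0777507458426, 0.0, 322.6666674274986], [0.0, 409.0777507458426, 196.85281724593548], [0.0, 0.0, 1.0]] [164 168 161] [164 169 162] [  4 147  77]
tray red [512.7 384.2] [ 88.3 198.8] ang -3.5 [0.51211166 0.38422418]
tray blue [495.3 227.9] [ 88.  198.1] ang -5.0 [0.49499094 0.2279754 ]
tray green [514.4  79.4] [ 87.8 197.9] ang -6.8 [0.5140374  0.07938007]
bg [163. 168. 162.]
blue mid [ 0.504 -0.069] size [50.7 97.7] y-axis deg box 173.2 col 158.3 grasp [ 0.5189 -0.0708]
red mid [ 0.5406 -0.2055] size [ 19.7 150.2] y-axis deg box -11.2 col -9.8 grasp [ 0.5259 -0.2026]
green mid [ 0.5021 -0.3423] size [156.5  50.1] y-axis deg box -154.9 col -154.2 grasp [ 0.5157 -0.336 ]
```

View pics/crop.png

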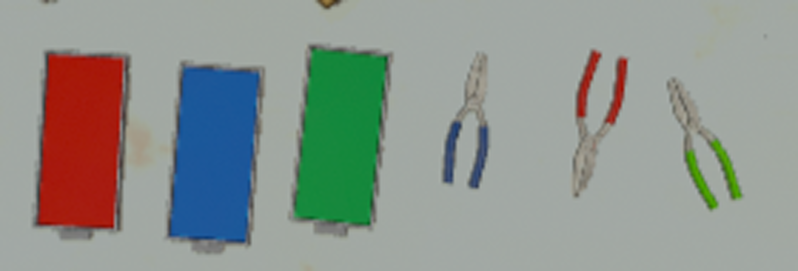

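The crop shows all three pliers whole and clear of each other. The blue and red masks broke up, so I'll redo those two with a lower threshold.

```bash
cat > pl.py <<'E'
from h import *
def pliers(c,wins,thr=18):
    im=c['img']; S=cv2.cvtColor(im,cv2.COLOR_BGR2HSV)[...,1].astype(int)
    bg=np.median(im[170:250,365:510].reshape(-1,3),0); D=np.abs(im.astype(int)-bg).max(2)
    for n,x0,x1,y0,y1 in wins:
        z=np.zeros(D.shape,np.uint8); z[y0:y1,x0:x1]=D[y0:y1,x0:x1]>thr
        n_,l,st,_=cv2.connectedComponentsWithStats(cv2.dilate(z,np.ones((3,3)))); k=1+st[1:,4].argmax()
        ys,xs=np.nonzero((l==k)&(z>0)); q=ray(c,np.c_[xs,ys],.0065)[:,:2]
        b=cv2.minAreaRect((q*1000).astype(np.float32)); hm=S[ys,xs]>110
        ax=q[hm].mean(0)-q[~hm].mean(0)
        bp=cv2.boxPoints(b); e=bp[1]-bp[0]; f=bp[2]-bp[1]; e=e if np.hypot(*e)>np.hypot(*f) else f
        e=e/np.hypot(*e); e=e if e@ax>0 else -e
        mid=np.array(b[0])/1000
        print(n,'mid',mid.round(4),'size',np.round(b[1],1),'ydeg',np.degrees(np.arctan2(e[1],e[0])).round(1),np.degrees(np.arctan2(ax[1],ax[0])).round(1),'grasp',(mid-.015*e).round(4))
E
python3 -c "
from pl import *
c=pickle.load(open('top.pkl','rb'))
pliers(c,[('blue',370,402,175,245),('red',412,447,175,245),('green',448,490,175,245)])
s=r.sense();R=s['ee_rot'];print(np.degrees(np.arctan2(R[1][1],R[0][1])))"
```

```text
blue mid [ 0.5324 -0.075 ] size [ 51.9 158.9] ydeg 168.1 168.4 grasp [ 0.5471 -0.0781]
red mid [ 0.5249 -0.2204] size [ 55.9 176.5] ydeg -11.0 -15.8 grasp [ 0.5102 -0.2175]
green mid [ 0.5031 -0.341 ] size [162.5  51.6] ydeg -154.9 -156.6 grasp [ 0.5167 -0.3346]
-107.98780737855614
```

```bash
cat > go.py <<'E'
import sys; from h import *
s=r.sense(); p=np.array(s['tcp_pos']); R=np.array(s['ee_rot'])
yaw=np.degrees(np.arctan2(R[1,1],R[0,1]))
print('t',s['time_s'],'p',p.round(4),'yaw',yaw.round(2),'w',s['gripper_width'])
for a in sys.argv[1:]:   # targets x,y,z,yaw (yaw of the tool y axis)
    x,y,z,w=map(float,a.split(','))
    print(a,'offset cm',(R.T@(np.array([x,y,z])-p)*100).round(2),'spin',np.round(-np.radians(w-yaw),3))
E
python3 go.py .547,-.078,.12,-102
```

```text
t 0.1 p [0.1927 0.594  0.2436] yaw -107.99 w 0.9996499398923128
.547,-.078,.12,-102 offset cm [54.45 52.95 12.46] spin -0.105
```

Call:
apply_moves:
  plan:
    - {"grip": 0.7, "offset": [54.5, 53, 2], "spin": -0.105}
    - {"grip": 0.7, "offset": [54.5, 53, 2], "spin": -0.105}
    - {"grip": 0.7, "offset": [54.5, 53, 2], "spin": -0.105}
    - {"grip": 0.7, "offset": [54.5, 53, 2], "spin": -0.105}
    - {"grip": 0.7, "offset": [54.5, 53, 2], "spin": -0.105}

```text
time_s: 0.6
tcp_pos: [0.3099, 0.3713, 0.2376]
ee_rot: [[0.978, -0.207, -0.0], [-0.207, -0.978, -0.001], [-0.0, 0.001, -1.0]]
wrist_force: [0.1, -0.1, -0.3]
gripper_width: 0.716
gripper_force: 0.0
```

```bash
python3 go.py .547,-.078,.12,-102
```

```text
t 0.6 p [0.3099 0.3713 0.2376] yaw -101.93 w 0.7156437950161262
.547,-.078,.12,-102 offset cm [32.49 39.05 11.78] spin 0.001
```

Call:
apply_moves:
  plan:
    - {"grip": 0.7, "offset": [32.5, 39, 3], "spin": 0}
    - {"grip": 0.7, "offset": [32.5, 39, 6], "spin": 0}
    - {"grip": 0.7, "offset": [32.5, 39, 9], "spin": 0}
    - {"grip": 0.7, "offset": [32.5, 39, 11], "spin": 0}
    - {"grip": 0.7, "offset": [32.5, 39, 12], "spin": 0}

```text
time_s: 1.1
tcp_pos: [0.4245, 0.1549, 0.1929]
ee_rot: [[0.978, -0.207, 0.001], [-0.207, -0.978, 0.001], [0.001, -0.001, -1.0]]
wrist_force: [2.0, 0.7, -0.3]
gripper_width: 0.705
gripper_force: 0.0
```

```bash
python3 go.py .547,-.078,.12,-102
```

```text
t 1.1 p [0.4245 0.1549 0.1929] yaw -101.94 w 0.7050298910466618
.547,-.078,.12,-102 offset cm [16.8  20.26  7.29] spin 0.001
```

Call:
apply_moves:
  plan:
    - {"grip": 0.7, "offset": [16.8, 20.3, 7.3], "spin": 0}
    - {"grip": 0.7, "offset": [16.8, 20.3, 7.3], "spin": 0}
    - {"grip": 0.7, "offset": [16.8, 20.3, 7.3], "spin": 0}
    - {"grip": 0.7, "offset": [16.8, 20.3, 7.3], "spin": 0}
    - {"grip": 0.7, "offset": [16.8, 20.3, 7.3], "spin": 0}

```text
time_s: 1.6
tcp_pos: [0.5362, -0.0587, 0.1255]
ee_rot: [[0.978, -0.207, -0.0], [-0.207, -0.978, -0.0], [-0.0, 0.0, -1.0]]
wrist_force: [1.3, 0.7, 0.7]
gripper_width: 0.695
gripper_force: 0.0
```

```bash
python3 - <<'E'
from h import *
c=cap('wrist','w1'); print(c['mtx'].tolist())
E
python3 go.py .547,-.078,.12,-102
```

```text
[[309.70691628693146, 0.0, 318.76488312403404], [0.0, 309.70691628693146, 200.21625411926155], [0.0, 0.0, 1.0]]
t 1.65 p [ 0.5378 -0.0636  0.123 ] yaw -102.28 w 0.6992595507205275
.547,-.078,.12,-102 offset cm [1.21 1.21 0.3 ] spin -0.005
```

View pics/w1.png

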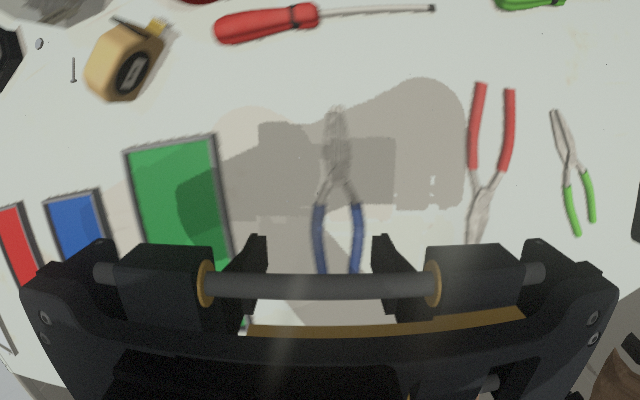

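The wrist view shows the blue pliers between the fingers, with the neck at about (335,165), as measured. I'll go down on them now.

Call:
apply_moves:
  plan:
    - {"grip": 0.7, "offset": [1.2, 1.2, 0.3], "spin": -0.005}
    - {"grip": 0.7, "offset": [1.2, 1.2, 4], "spin": -0.005}
    - {"grip": 0.7, "offset": [1.2, 1.2, 8], "spin": -0.005}
    - {"grip": 0.7, "offset": [1.2, 1.2, 8.5], "spin": -0.005}
    - {"grip": 0.7, "offset": [1.2, 1.2, 8.5], "spin": -0.005}

```text
time_s: 2.15
tcp_pos: [0.5444, -0.0711, 0.0405]
ee_rot: [[0.979, -0.202, -0.003], [-0.202, -0.979, -0.001], [-0.003, 0.001, -1.0]]
wrist_force: [0.5, -0.1, -0.1]
gripper_width: 0.703
gripper_force: 0.0
```

```bash
python3 go.py .547,-.078,.025,-102
```

```text
t 2.15 p [ 0.5444 -0.0711  0.0405] yaw -101.65 w 0.7033923073142396
.547,-.078,.025,-102 offset cm [0.39 0.62 1.55] spin 0.006
```

Call:
apply_moves:
  plan:
    - {"grip": 0.7, "offset": [0, 0, 0], "spin": 0}
    - {"grip": 0.7, "offset": [0, 0, 0], "spin": 0}
    - {"grip": 0.7, "offset": [0, 0, 0], "spin": 0}

```text
time_s: 2.45
tcp_pos: [0.5461, -0.0706, 0.043]
ee_rot: [[0.979, -0.202, 0.003], [-0.202, -0.979, 0.0], [0.003, -0.001, -1.0]]
wrist_force: [0.4, -0.4, 0.1]
gripper_width: 0.701
gripper_force: 0.0
```

```bash
python3 go.py .547,-.078,.025,-102
```

```text
t 2.45 p [ 0.5461 -0.0706  0.043 ] yaw -101.65 w 0.7009418084446488
.547,-.078,.025,-102 offset cm [0.24 0.7  1.8 ] spin 0.006
```

Call:
apply_moves:
  plan:
    - {"grip": 0.7, "offset": [0.2, 0.7, 0], "spin": 0}
    - {"grip": 0.7, "offset": [0.2, 0.7, 1.0], "spin": 0}
    - {"grip": 0.7, "offset": [0.2, 0.7, 1.7], "spin": 0}
    - {"grip": 0.7, "offset": [0.2, 0.7, 1.7], "spin": 0}
    - {"grip": 0.7, "offset": [0.2, 0.7, 1.7], "spin": 0}

```text
time_s: 2.95
tcp_pos: [0.5452, -0.0783, 0.0237]
ee_rot: [[0.979, -0.202, -0.001], [-0.202, -0.979, -0.0], [-0.001, 0.001, -1.0]]
wrist_force: [-0.4, 0.3, 0.8]
gripper_width: 0.7
gripper_force: 0.0
```

```bash
python3 go.py .547,-.078,.025,-102
```

```text
t 2.95 p [ 0.5452 -0.0783  0.0237] yaw -101.68 w 0.699533238846144
.547,-.078,.025,-102 offset cm [ 0.17 -0.06 -0.13] spin 0.006
```

Now close, then lift.

Call:
apply_moves:
  plan:
    - {"grip": 0, "offset": [0, 0, 0], "spin": 0}
    - {"grip": 0, "offset": [0, 0, 0], "spin": 0}
    - {"grip": 0, "offset": [0, 0, 0], "spin": 0}
    - {"grip": 0, "offset": [0, 0, 0], "spin": 0}
    - {"grip": 0, "offset": [0, 0, 0], "spin": 0}

```text
time_s: 3.45
tcp_pos: [0.5456, -0.0782, 0.0244]
ee_rot: [[0.979, -0.202, 0.0], [-0.202, -0.979, 0.0], [0.0, -0.0, -1.0]]
wrist_force: [1.0, -0.3, -0.6]
gripper_width: 0.334
gripper_force: 0.0
```

Call:
apply_moves:
  plan:
    - {"grip": 0, "offset": [0, 0, 0], "spin": 0}
    - {"grip": 0, "offset": [0, 0, -1], "spin": 0}
    - {"grip": 0, "offset": [0, 0, -3], "spin": 0}
    - {"grip": 0, "offset": [0, 0, -5], "spin": 0}
    - {"grip": 0, "offset": [0, 0, -7], "spin": 0}

```text
time_s: 3.95
tcp_pos: [0.545, -0.0783, 0.0952]
ee_rot: [[0.979, -0.203, -0.001], [-0.203, -0.979, 0.0], [-0.001, 0.0, -1.0]]
wrist_force: [0.6, 0.7, -1.8]
gripper_width: 0.223
gripper_force: 29.9
```

```bash
python3 go.py .5103,.2266,.09,-95
```

```text
t 3.95 p [ 0.545  -0.0783  0.0952] yaw -101.69 w 0.22261606083271426
.5103,.2266,.09,-95 offset cm [ -9.58 -29.15   0.52] spin -0.117
```

Call:
apply_moves:
  plan:
    - {"grip": 0, "offset": [-9.6, -29.1, -2], "spin": -0.117}
    - {"grip": 0, "offset": [-9.6, -29.1, -2], "spin": -0.117}
    - {"grip": 0, "offset": [-9.6, -29.1, -2], "spin": -0.117}
    - {"grip": 0, "offset": [-9.6, -29.1, -2], "spin": -0.117}
    - {"grip": 0, "offset": [-9.6, -29.1, -2], "spin": -0.117}

```text
time_s: 4.45
tcp_pos: [0.5161, 0.1713, 0.1112]
ee_rot: [[0.996, -0.087, -0.0], [-0.087, -0.996, -0.0], [-0.0, 0.0, -1.0]]
wrist_force: [1.7, 0.4, -2.6]
gripper_width: 0.221
gripper_force: 29.9
```

```bash
python3 go.py .5103,.2266,.06,-95
```

```text
t 4.45 p [0.5161 0.1713 0.1112] yaw -94.98 w 0.22130958797095493
.5103,.2266,.06,-95 offset cm [-1.06 -5.46  5.12] spin 0.0
```

Call:
apply_moves:
  plan:
    - {"grip": 0, "offset": [-1.0, -4.8, 0], "spin": 0}
    - {"grip": 0, "offset": [-1.0, -4.8, 2], "spin": 0}
    - {"grip": 0, "offset": [-1.0, -4.8, 4], "spin": 0}
    - {"grip": 0, "offset": [-1.0, -4.8, 5], "spin": 0}
    - {"grip": 0, "offset": [-1.0, -4.8, 5], "spin": 0}

```text
time_s: 4.95
tcp_pos: [0.5101, 0.2174, 0.0593]
ee_rot: [[0.996, -0.087, -0.003], [-0.087, -0.996, -0.002], [-0.003, 0.003, -1.0]]
wrist_force: [-0.1, -0.2, -1.6]
gripper_width: 0.224
gripper_force: 29.9
```

```bash
python3 go.py .5103,.2266,.032,-95
```

```text
t 4.95 p [0.5101 0.2174 0.0593] yaw -95.0 w 0.2239838783558256
.5103,.2266,.032,-95 offset cm [-0.06 -0.93  2.72] spin 0.0
```

Call:
apply_moves:
  plan:
    - {"grip": 0, "offset": [-0.1, -0.9, 0], "spin": 0}
    - {"grip": 0, "offset": [-0.1, -0.9, 1.0], "spin": 0}
    - {"grip": 0, "offset": [-0.1, -0.9, 2.0], "spin": 0}
    - {"grip": 0, "offset": [-0.1, -0.9, 2.0], "spin": 0}
    - {"grip": 0, "offset": [-0.1, -0.9, 2.0], "spin": 0}

```text
time_s: 5.45
tcp_pos: [0.5108, 0.227, 0.0402]
ee_rot: [[0.996, -0.087, -0.001], [-0.087, -0.996, -0.001], [-0.001, 0.001, -1.0]]
wrist_force: [0.3, -0.0, -2.6]
gripper_width: 0.225
gripper_force: 29.9
```

```bash
python3 go.py .5103,.2266,.032,-95; python3 -c "
from h import *
cap('top','top2');im=cv2.imread('pics/top2.png')[165:260,220:500];cv2.imwrite('pics/top2c.png',cv2.resize(im,None,fx=2.85,fy=2.85))"
```

```text
t 5.45 p [0.5108 0.227  0.0402] yaw -94.98 w 0.22512258473275648
.5103,.2266,.032,-95 offset cm [-0.05  0.04  0.82] spin 0.0
```

View pics/top2c.png

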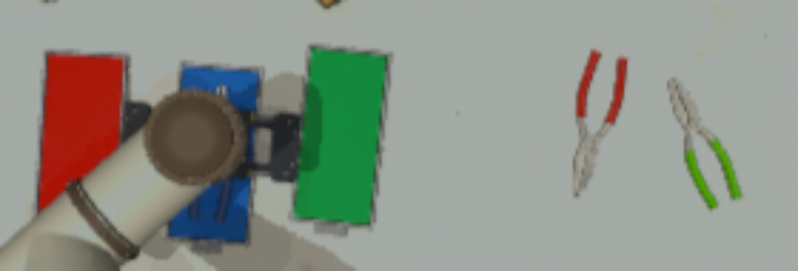

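The pliers hang over the blue tray, with jaw tips and handles both inside it. I'll lower them, touch the liner and open.

Call:
apply_moves:
  plan:
    - {"grip": 0, "offset": [0, 0, 0.5], "spin": 0}
    - {"grip": 0, "offset": [0, 0, 0.9], "spin": 0}
    - {"grip": 0, "offset": [0, 0, 0.9], "spin": 0}
    - {"grip": 0, "offset": [0, 0, 0.9], "spin": 0}
    - {"grip": 0, "offset": [0, 0, 0.9], "spin": 0}

```text
time_s: 6.0
tcp_pos: [0.5111, 0.2274, 0.0317]
ee_rot: [[0.996, -0.087, 0.0], [-0.087, -0.996, 0.0], [0.0, -0.0, -1.0]]
wrist_force: [-0.2, 0.5, -2.8]
gripper_width: 0.226
gripper_force: 29.9
```

Call:
apply_moves:
  plan:
    - {"grip": 0.45, "offset": [0, 0, 0], "spin": 0}
    - {"grip": 0.45, "offset": [0, 0, 0], "spin": 0}
    - {"grip": 0.45, "offset": [0, 0, 0], "spin": 0}
    - {"grip": 0.45, "offset": [0, 0, 0], "spin": 0}
    - {"grip": 0.45, "offset": [0, 0, -1], "spin": 0}

```text
time_s: 6.5
tcp_pos: [0.5102, 0.2268, 0.0409]
ee_rot: [[0.996, -0.087, -0.002], [-0.087, -0.996, -0.002], [-0.002, 0.002, -1.0]]
wrist_force: [-0.0, -0.8, 0.4]
gripper_width: 0.443
gripper_force: 0.0
```

Call:
apply_moves:
  plan:
    - {"grip": 0.45, "offset": [0, 0, -3], "spin": 0}
    - {"grip": 0.45, "offset": [0, 0, -6], "spin": 0}
    - {"grip": 0.7, "offset": [0, 0, -8], "spin": 0}
    - {"grip": 0.7, "offset": [0, 0, -8], "spin": 0}

```text
time_s: 6.9
tcp_pos: [0.5129, 0.2287, 0.1259]
ee_rot: [[0.996, -0.086, 0.007], [-0.086, -0.996, 0.005], [0.006, -0.005, -1.0]]
wrist_force: [-0.1, 0.0, -0.1]
gripper_width: 0.552
gripper_force: 0.0
```

```bash
python3 go.py .5102,-.2175,.12,-101
```

```text
t 6.9 p [0.5129 0.2287 0.1259] yaw -94.93 w 0.5521286679071583
.5102,-.2175,.12,-101 offset cm [ 3.56 44.48  0.38] spin 0.106
```

Call:
apply_moves:
  plan:
    - {"grip": 0.7, "offset": [3.6, 44.5, 0.4], "spin": 0.106}
    - {"grip": 0.7, "offset": [3.6, 44.5, 0.4], "spin": 0.106}
    - {"grip": 0.7, "offset": [3.6, 44.5, 0.4], "spin": 0.106}
    - {"grip": 0.7, "offset": [3.6, 44.5, 0.4], "spin": 0.106}
    - {"grip": 0.7, "offset": [3.6, 44.5, 0.4], "spin": 0.106}

```text
time_s: 7.4
tcp_pos: [0.5088, -0.0245, 0.1192]
ee_rot: [[0.982, -0.191, -0.001], [-0.191, -0.982, -0.0], [-0.0, 0.0, -1.0]]
wrist_force: [0.8, 0.2, 0.7]
gripper_width: 0.7
gripper_force: 0.0
```

```bash
python3 go.py .5102,-.2175,.08,-101
```

```text
t 7.4 p [ 0.5088 -0.0245  0.1192] yaw -101.01 w 0.6997630142403225
.5102,-.2175,.08,-101 offset cm [ 3.83 18.92  3.92] spin -0.0
```

Call:
apply_moves:
  plan:
    - {"grip": 0.7, "offset": [3.8, 18.9, 1], "spin": 0}
    - {"grip": 0.7, "offset": [3.8, 18.9, 2], "spin": 0}
    - {"grip": 0.7, "offset": [3.8, 18.9, 3], "spin": 0}
    - {"grip": 0.7, "offset": [3.8, 18.9, 4], "spin": 0}
    - {"grip": 0.7, "offset": [3.8, 18.9, 4], "spin": 0}

```text
time_s: 7.9
tcp_pos: [0.5078, -0.2194, 0.0762]
ee_rot: [[0.98, -0.199, -0.006], [-0.199, -0.98, 0.001], [-0.006, 0.0, -1.0]]
wrist_force: [-1.1, 0.3, 0.3]
gripper_width: 0.697
gripper_force: 0.0
```

```bash
python3 go.py .5102,-.2175,.045,-101
```

```text
t 7.9 p [ 0.5078 -0.2194  0.0762] yaw -101.47 w 0.6967577184892444
.5102,-.2175,.045,-101 offset cm [ 0.21 -0.23  3.12] spin -0.008
```

Call:
apply_moves:
  plan:
    - {"grip": 0.7, "offset": [0.2, -0.2, 1], "spin": 0}
    - {"grip": 0.7, "offset": [0.2, -0.2, 2.5], "spin": 0}
    - {"grip": 0.7, "offset": [0.2, -0.2, 3.5], "spin": 0}
    - {"grip": 0.7, "offset": [0.2, -0.2, 3.5], "spin": 0}
    - {"grip": 0.7, "offset": [0.2, -0.2, 3.5], "spin": 0}

```text
time_s: 8.4
tcp_pos: [0.5133, -0.213, 0.0445]
ee_rot: [[0.982, -0.19, 0.0], [-0.19, -0.982, -0.0], [0.0, 0.0, -1.0]]
wrist_force: [0.1, 0.7, 0.1]
gripper_width: 0.7
gripper_force: 0.0
```

```bash
python3 go.py .5102,-.2175,.025,-101;python3 -c "
from h import *
cap('wrist','w2')"
```

```text
t 8.4 p [ 0.5133 -0.213   0.0445] yaw -100.95 w 0.6997878983672612
.5102,-.2175,.025,-101 offset cm [-0.22  0.5   1.95] spin 0.001
```

View pics/w2.png

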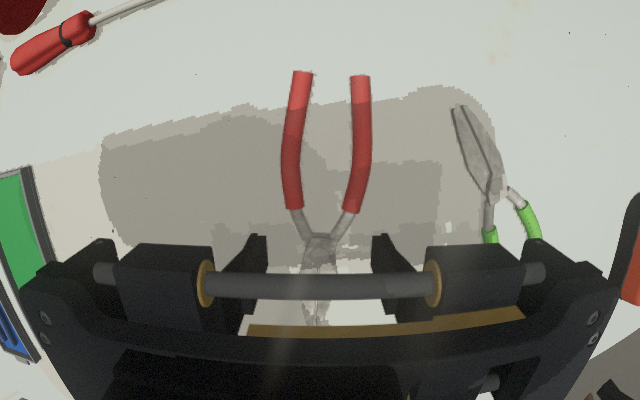

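The wrist view shows the red neck at (318,255), between the fingertips and nearly centred, with green clear on the right.

Call:
apply_moves:
  plan:
    - {"grip": 0.7, "offset": [-0.2, 0.4, 0.5], "spin": 0}
    - {"grip": 0.7, "offset": [-0.2, 0.4, 1.5], "spin": 0}
    - {"grip": 0.7, "offset": [-0.2, 0.4, 2.0], "spin": 0}
    - {"grip": 0.7, "offset": [-0.2, 0.4, 2.0], "spin": 0}
    - {"grip": 0, "offset": [-0.2, 0.4, 2.0], "spin": 0}

```text
time_s: 8.95
tcp_pos: [0.5101, -0.2174, 0.0241]
ee_rot: [[0.981, -0.192, -0.001], [-0.192, -0.981, -0.0], [-0.0, 0.0, -1.0]]
wrist_force: [0.1, -1.0, -0.1]
gripper_width: 0.669
gripper_force: 0.0
```

Call:
apply_moves:
  plan:
    - {"grip": 0, "offset": [0, 0, 0], "spin": 0}
    - {"grip": 0, "offset": [0, 0, 0], "spin": 0}
    - {"grip": 0, "offset": [0, 0, 0], "spin": 0}
    - {"grip": 0, "offset": [0, 0, 0], "spin": 0}
    - {"grip": 0, "offset": [0, 0, 0], "spin": 0}

```text
time_s: 9.45
tcp_pos: [0.51, -0.2172, 0.0244]
ee_rot: [[0.981, -0.192, -0.0], [-0.192, -0.981, 0.0], [-0.0, -0.0, -1.0]]
wrist_force: [-0.1, 0.5, 0.1]
gripper_width: 0.241
gripper_force: 1.1
```

Call:
apply_moves:
  plan:
    - {"grip": 0, "offset": [0, 0, 0], "spin": 0}
    - {"grip": 0, "offset": [0, 0, -1], "spin": 0}
    - {"grip": 0, "offset": [0, 0, -3], "spin": 0}
    - {"grip": 0, "offset": [0, 0, -6], "spin": 0}
    - {"grip": 0, "offset": [0, 0, -9], "spin": 0}

```text
time_s: 9.95
tcp_pos: [0.5094, -0.2173, 0.1152]
ee_rot: [[0.981, -0.192, -0.002], [-0.192, -0.981, 0.0], [-0.002, 0.0, -1.0]]
wrist_force: [0.4, -0.0, -2.1]
gripper_width: 0.224
gripper_force: 29.9
```

```bash
python3 go.py .4977,.3851,.11,-93.5
```

```text
t 9.95 p [ 0.5094 -0.2173  0.1152] yaw -101.06 w 0.22443025828117993
.4977,.3851,.11,-93.5 offset cm [-12.71 -58.9    0.53] spin -0.132
```

Call:
apply_moves:
  plan:
    - {"grip": 0, "offset": [-12.7, -58.9, 0], "spin": -0.132}
    - {"grip": 0, "offset": [-12.7, -58.9, 0], "spin": -0.132}
    - {"grip": 0, "offset": [-12.7, -58.9, 0], "spin": -0.132}
    - {"grip": 0, "offset": [-12.7, -58.9, 0], "spin": -0.132}
    - {"grip": 0, "offset": [-12.7, -58.9, 0], "spin": -0.132}

```text
time_s: 10.45
tcp_pos: [0.5046, 0.0343, 0.1149]
ee_rot: [[0.998, -0.061, 0.0], [-0.061, -0.998, 0.0], [0.0, -0.0, -1.0]]
wrist_force: [1.2, 0.1, -2.8]
gripper_width: 0.225
gripper_force: 29.9
```

```bash
python3 go.py .4977,.3851,.11,-93.5
```

```text
t 10.45 p [0.5046 0.0343 0.1149] yaw -93.51 w 0.22501384040902922
.4977,.3851,.11,-93.5 offset cm [ -2.84 -34.97   0.49] spin -0.0
```

Call:
apply_moves:
  plan:
    - {"grip": 0, "offset": [-2.8, -35, 0.5], "spin": 0}
    - {"grip": 0, "offset": [-2.8, -35, 0.5], "spin": 0}
    - {"grip": 0, "offset": [-2.8, -35, 0.5], "spin": 0}
    - {"grip": 0, "offset": [-2.8, -35, 0.5], "spin": 0}
    - {"grip": 0, "offset": [-2.8, -35, 0.5], "spin": 0}

```text
time_s: 10.95
tcp_pos: [0.4998, 0.2844, 0.1112]
ee_rot: [[0.998, -0.061, -0.0], [-0.061, -0.998, -0.0], [-0.0, 0.0, -1.0]]
wrist_force: [1.5, -0.0, -1.3]
gripper_width: 0.228
gripper_force: 29.9
```

```bash
python3 go.py .4977,.3851,.06,-93.5
```

```text
t 10.95 p [0.4998 0.2844 0.1112] yaw -93.48 w 0.22755498922182107
.4977,.3851,.06,-93.5 offset cm [ -0.82 -10.04   5.12] spin 0.0
```

Call:
apply_moves:
  plan:
    - {"grip": 0, "offset": [-0.8, -9.8, 0], "spin": 0}
    - {"grip": 0, "offset": [-0.8, -9.8, 0], "spin": 0}
    - {"grip": 0, "offset": [-0.8, -9.8, 2], "spin": 0}
    - {"grip": 0, "offset": [-0.8, -9.8, 5], "spin": 0}
    - {"grip": 0, "offset": [-0.8, -9.8, 5], "spin": 0}

```text
time_s: 11.45
tcp_pos: [0.4955, 0.3784, 0.0565]
ee_rot: [[0.998, -0.062, -0.008], [-0.062, -0.998, -0.008], [-0.007, 0.008, -1.0]]
wrist_force: [-1.7, -1.2, -2.8]
gripper_width: 0.222
gripper_force: 29.9
```

```bash
python3 go.py .4977,.3851,.032,-93.5
```

```text
t 11.45 p [0.4955 0.3784 0.0565] yaw -93.53 w 0.2223633173371388
.4977,.3851,.032,-93.5 offset cm [ 0.19 -0.7   2.44] spin -0.001
```

Call:
apply_moves:
  plan:
    - {"grip": 0, "offset": [0, -0.6, 0], "spin": 0}
    - {"grip": 0, "offset": [0, -0.6, 1.0], "spin": 0}
    - {"grip": 0, "offset": [0, -0.6, 2.0], "spin": 0}
    - {"grip": 0, "offset": [0, -0.6, 2.0], "spin": 0}
    - {"grip": 0, "offset": [0, -0.6, 2.0], "spin": 0}

```text
time_s: 11.95
tcp_pos: [0.4989, 0.3865, 0.0408]
ee_rot: [[0.998, -0.061, -0.0], [-0.061, -0.998, -0.0], [-0.0, 0.0, -1.0]]
wrist_force: [0.1, -0.4, -3.5]
gripper_width: 0.224
gripper_force: 29.9
```

```bash
python3 go.py .4977,.3851,.0315,-93.5; python3 -c "
from h import *
cap('scene','sc2');im=cv2.imread('pics/sc2.png')[160:290,240:440];cv2.imwrite('pics/sc2c.png',cv2.resize(im,None,fx=4,fy=4))"
```

```text
t 11.95 p [0.4989 0.3865 0.0408] yaw -93.5 w 0.2235731817623759
.4977,.3851,.0315,-93.5 offset cm [-0.11  0.15  0.93] spin 0.0
```

View pics/sc2c.png

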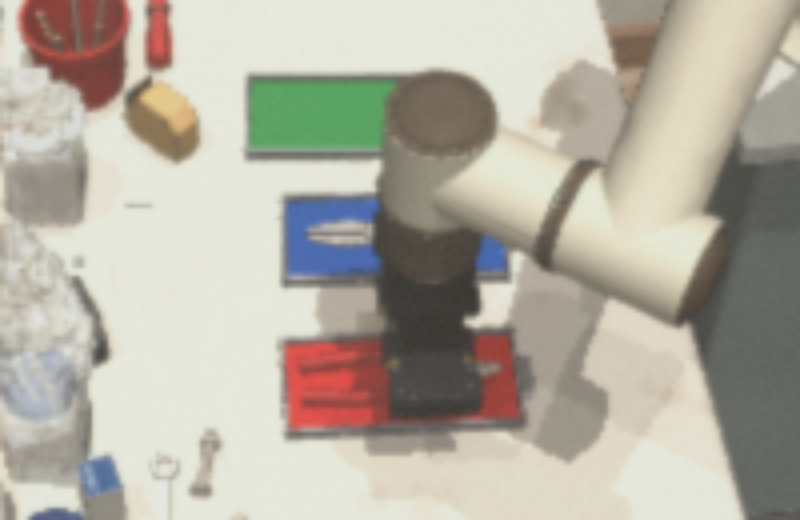

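The red pliers are over the red liner within the rim, handles at (300,385) and jaw tip at (497,370). The blue pair lies flat in the blue tray. Next I'll lower and release.

Call:
apply_moves:
  plan:
    - {"grip": 0, "offset": [-0.1, 0.1, 0.5], "spin": 0}
    - {"grip": 0, "offset": [-0.1, 0.1, 0.95], "spin": 0}
    - {"grip": 0, "offset": [-0.1, 0.1, 0.95], "spin": 0}
    - {"grip": 0, "offset": [-0.1, 0.1, 0.95], "spin": 0}
    - {"grip": 0.45, "offset": [-0.1, 0.1, 0.95], "spin": 0}

```text
time_s: 12.5
tcp_pos: [0.4979, 0.386, 0.0315]
ee_rot: [[0.998, -0.061, 0.0], [-0.061, -0.998, 0.0], [0.0, -0.0, -1.0]]
wrist_force: [0.5, 0.5, 0.3]
gripper_width: 0.259
gripper_force: 0.0
```

Call:
apply_moves:
  plan:
    - {"grip": 0.45, "offset": [0, 0, 0], "spin": 0}
    - {"grip": 0.45, "offset": [0, 0, 0], "spin": 0}
    - {"grip": 0.45, "offset": [0, 0, 0], "spin": 0}
    - {"grip": 0.45, "offset": [0, 0, 0], "spin": 0}
    - {"grip": 0.45, "offset": [0, 0, -1], "spin": 0}

```text
time_s: 13.0
tcp_pos: [0.4971, 0.3851, 0.0404]
ee_rot: [[0.998, -0.061, -0.002], [-0.061, -0.998, -0.002], [-0.002, 0.002, -1.0]]
wrist_force: [0.4, -0.6, 0.5]
gripper_width: 0.447
gripper_force: 0.0
```

Call:
apply_moves:
  plan:
    - {"grip": 0.45, "offset": [0, 0, -3], "spin": 0}
    - {"grip": 0.45, "offset": [0, 0, -6], "spin": 0}
    - {"grip": 0.7, "offset": [0, 0, -9], "spin": 0}
    - {"grip": 0.7, "offset": [0, 0, -9], "spin": 0}

```text
time_s: 13.4
tcp_pos: [0.5001, 0.3881, 0.1375]
ee_rot: [[0.998, -0.06, 0.008], [-0.06, -0.998, 0.008], [0.008, -0.008, -1.0]]
wrist_force: [-0.2, 0.1, -0.1]
gripper_width: 0.554
gripper_force: 0.0
```

```bash
python3 go.py .5167,-.3346,.12,-64.9
```

```text
t 13.4 p [0.5001 0.3881 0.1375] yaw -93.42 w 0.5543352219333386
.5167,-.3346,.12,-64.9 offset cm [ 5.95 72.06  1.2 ] spin -0.498
```

Call:
apply_moves:
  plan:
    - {"grip": 0.7, "offset": [6, 72, 1.2], "spin": -0.498}
    - {"grip": 0.7, "offset": [6, 72, 1.2], "spin": -0.498}
    - {"grip": 0.7, "offset": [6, 72, 1.2], "spin": -0.498}
    - {"grip": 0.7, "offset": [6, 72, 1.2], "spin": -0.498}
    - {"grip": 0.7, "offset": [6, 72, 1.2], "spin": -0.498}

```text
time_s: 13.9
tcp_pos: [0.5029, 0.1341, 0.1274]
ee_rot: [[0.905, 0.425, 0.0], [0.425, -0.905, 0.0], [0.0, 0.0, -1.0]]
wrist_force: [0.1, -0.8, -0.8]
gripper_width: 0.697
gripper_force: 0.0
```

```bash
python3 go.py .5167,-.3346,.12,-64.9
```

```text
t 13.9 p [0.5029 0.1341 0.1274] yaw -64.86 w 0.6969523863583323
.5167,-.3346,.12,-64.9 offset cm [-18.66  43.01   0.74] spin 0.001
```

Call:
apply_moves:
  plan:
    - {"grip": 0.7, "offset": [-18.7, 43, 0.7], "spin": 0}
    - {"grip": 0.7, "offset": [-18.7, 43, 0.7], "spin": 0}
    - {"grip": 0.7, "offset": [-18.7, 43, 0.7], "spin": 0}
    - {"grip": 0.7, "offset": [-18.7, 43, 0.7], "spin": 0}
    - {"grip": 0.7, "offset": [-18.7, 43, 0.7], "spin": 0}

```text
time_s: 14.4
tcp_pos: [0.5098, -0.1159, 0.1238]
ee_rot: [[0.906, 0.424, 0.001], [0.424, -0.906, -0.0], [0.0, 0.0, -1.0]]
wrist_force: [0.2, -1.0, -0.3]
gripper_width: 0.702
gripper_force: 0.0
```

```bash
python3 go.py .5167,-.3346,.08,-64.9
```

```text
t 14.4 p [ 0.5098 -0.1159  0.1238] yaw -64.93 w 0.7017099501312605
.5167,-.3346,.08,-64.9 offset cm [-8.64 20.1   4.38] spin -0.0
```

Call:
apply_moves:
  plan:
    - {"grip": 0.7, "offset": [-8.6, 20, 4], "spin": 0}
    - {"grip": 0.7, "offset": [-8.6, 20, 4], "spin": 0}
    - {"grip": 0.7, "offset": [-8.6, 20, 4], "spin": 0}
    - {"grip": 0.7, "offset": [-8.6, 20, 4], "spin": 0}
    - {"grip": 0.7, "offset": [-8.6, 20, 4], "spin": 0}

```text
time_s: 14.9
tcp_pos: [0.516, -0.3352, 0.0823]
ee_rot: [[0.907, 0.42, -0.001], [0.42, -0.907, -0.0], [-0.001, -0.0, -1.0]]
wrist_force: [-0.1, 1.4, -0.3]
gripper_width: 0.703
gripper_force: 0.0
```

```bash
python3 go.py .5167,-.3346,.045,-64.9
```

```text
t 14.9 p [ 0.516  -0.3352  0.0823] yaw -65.16 w 0.7028405420740793
.5167,-.3346,.045,-64.9 offset cm [ 0.09 -0.02  3.73] spin -0.005
```

Call:
apply_moves:
  plan:
    - {"grip": 0.7, "offset": [0, 0, 1.5], "spin": 0}
    - {"grip": 0.7, "offset": [0, 0, 3], "spin": 0}
    - {"grip": 0.7, "offset": [0, 0, 3.7], "spin": 0}
    - {"grip": 0.7, "offset": [0, 0, 3.7], "spin": 0}
    - {"grip": 0.7, "offset": [0, 0, 3.7], "spin": 0}

```text
time_s: 15.4
tcp_pos: [0.5173, -0.3314, 0.047]
ee_rot: [[0.906, 0.424, 0.001], [0.424, -0.906, -0.0], [0.0, 0.001, -1.0]]
wrist_force: [-0.3, -0.1, -0.3]
gripper_width: 0.697
gripper_force: 0.0
```

```bash
python3 go.py .5167,-.3346,.025,-64.9;python3 -c "
from h import *
cap('wrist','w3')"
```

```text
t 15.4 p [ 0.5173 -0.3314  0.047 ] yaw -64.91 w 0.6966410822514455
.5167,-.3346,.025,-64.9 offset cm [-0.19  0.26  2.2 ] spin -0.0
```

View pics/w3.png

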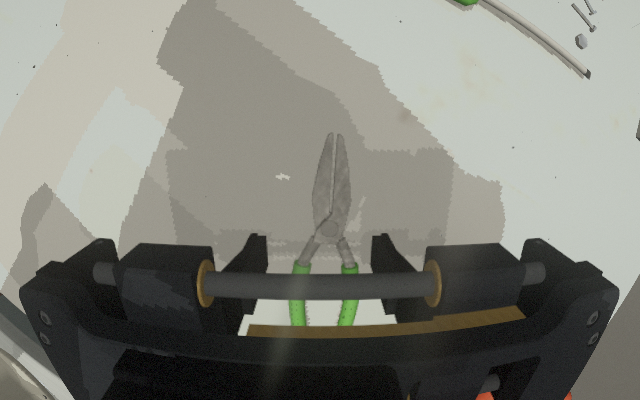

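```bash
python3 - <<'E'
from h import *
c=pickle.load(open('wrist.pkl','rb'))
def proj(X):
    p=c['R']@np.array(X)+c['t']; th=np.arctan2(np.hypot(*p[:2]),p[2]); u=p[:2]/np.hypot(*p[:2])
    return (c['mtx'][:2,2]+c['mtx'][0,0]*th*u).round(0)
m=np.array([.5031,-.341]); e=np.array([np.cos(np.radians(-154.9)),np.sin(np.radians(-154.9))])
for y in(-.08,-.03,-.015,0,.005): print(y,proj([*(m+e*y),.0065]))
print('under tcp',proj([.5173,-.3314,.0065]))
E
```

```text
-0.08 [320. 138.]
-0.03 [320. 219.]
-0.015 [320. 241.]
0 [320. 262.]
0.005 [320. 268.]
under tcp [316. 238.]
```

Call:
apply_moves:
  plan:
    - {"grip": 0.7, "offset": [0, 0.5, 0.5], "spin": 0.03}
    - {"grip": 0.7, "offset": [0, 0.5, 1.5], "spin": 0.03}
    - {"grip": 0.7, "offset": [0, 0.5, 2.2], "spin": 0.03}
    - {"grip": 0.7, "offset": [0, 0.5, 2.2], "spin": 0.03}
    - {"grip": 0, "offset": [0, 0.5, 2.2], "spin": 0.03}

```text
time_s: 15.95
tcp_pos: [0.5187, -0.3359, 0.0239]
ee_rot: [[0.918, 0.396, -0.001], [0.396, -0.918, 0.0], [-0.001, -0.001, -1.0]]
wrist_force: [-0.6, 0.2, 0.6]
gripper_width: 0.666
gripper_force: 0.0
```

Call:
apply_moves:
  plan:
    - {"grip": 0, "offset": [0, 0, 0], "spin": 0}
    - {"grip": 0, "offset": [0, 0, 0], "spin": 0}
    - {"grip": 0, "offset": [0, 0, 0], "spin": 0}
    - {"grip": 0, "offset": [0, 0, 0], "spin": 0}
    - {"grip": 0, "offset": [0, 0, 0], "spin": 0}

```text
time_s: 16.45
tcp_pos: [0.5191, -0.3361, 0.0245]
ee_rot: [[0.918, 0.396, 0.0], [0.396, -0.918, -0.0], [0.0, 0.0, -1.0]]
wrist_force: [0.6, -0.7, -0.3]
gripper_width: 0.241
gripper_force: 0.2
```

Call:
apply_moves:
  plan:
    - {"grip": 0, "offset": [0, 0, 0], "spin": 0}
    - {"grip": 0, "offset": [0, 0, -1], "spin": 0}
    - {"grip": 0, "offset": [0, 0, -3], "spin": 0}
    - {"grip": 0, "offset": [0, 0, -6], "spin": 0}
    - {"grip": 0, "offset": [0, 0, -9], "spin": 0}

```text
time_s: 16.95
tcp_pos: [0.5185, -0.3358, 0.1153]
ee_rot: [[0.918, 0.396, -0.001], [0.396, -0.918, 0.001], [-0.001, -0.001, -1.0]]
wrist_force: [1.5, 0.0, -0.5]
gripper_width: 0.215
gripper_force: 30.0
```

```bash
python3 go.py .5293,.0776,.11,-96.8
```

```text
t 16.95 p [ 0.5185 -0.3358  0.1153] yaw -66.68 w 0.21546220830648447
.5293,.0776,.11,-96.8 offset cm [ 17.36 -37.53   0.55] spin 0.526
```

Call:
apply_moves:
  plan:
    - {"grip": 0, "offset": [17.4, -37.5, 0], "spin": 0.526}
    - {"grip": 0, "offset": [17.4, -37.5, 0], "spin": 0.526}
    - {"grip": 0, "offset": [17.4, -37.5, 0], "spin": 0.526}
    - {"grip": 0, "offset": [17.4, -37.5, 0], "spin": 0.526}
    - {"grip": 0, "offset": [17.4, -37.5, 0], "spin": 0.526}

```text
time_s: 17.45
tcp_pos: [0.5254, -0.0953, 0.115]
ee_rot: [[0.993, -0.121, 0.001], [-0.121, -0.993, 0.0], [0.0, -0.0, -1.0]]
wrist_force: [0.9, 0.6, -2.5]
gripper_width: 0.224
gripper_force: 30.0
```

```bash
python3 go.py .5293,.0776,.09,-96.8
```

```text
t 17.45 p [ 0.5254 -0.0953  0.115 ] yaw -96.95 w 0.22368524338859386
.5293,.0776,.09,-96.8 offset cm [ -1.71 -17.21   2.51] spin -0.003
```

Call:
apply_moves:
  plan:
    - {"grip": 0, "offset": [-1.7, -17, 0], "spin": 0}
    - {"grip": 0, "offset": [-1.7, -17, 0], "spin": 0}
    - {"grip": 0, "offset": [-1.7, -17, 0], "spin": 0}
    - {"grip": 0, "offset": [-1.7, -17, 0.5], "spin": 0}
    - {"grip": 0, "offset": [-1.7, -17, 4], "spin": 0}

```text
time_s: 17.95
tcp_pos: [0.533, 0.0784, 0.0785]
ee_rot: [[0.994, -0.112, 0.012], [-0.113, -0.994, 0.004], [0.011, -0.006, -1.0]]
wrist_force: [0.9, 0.4, -1.8]
gripper_width: 0.223
gripper_force: 30.0
```

Call:
apply_moves:
  plan:
    - {"grip": 0, "offset": [0, 0, 1], "spin": 0}
    - {"grip": 0, "offset": [0, 0, 2], "spin": 0}
    - {"grip": 0, "offset": [0, 0, 2], "spin": 0}
    - {"grip": 0, "offset": [0, 0, 2], "spin": 0}

```text
time_s: 18.35
tcp_pos: [0.5296, 0.0733, 0.0551]
ee_rot: [[0.993, -0.119, 0.001], [-0.119, -0.993, 0.0], [0.001, -0.0, -1.0]]
wrist_force: [1.0, -0.1, -2.2]
gripper_width: 0.214
gripper_force: 30.0
```

```bash
python3 go.py .5293,.0776,.0315,-96.8; python3 -c "
from h import *
cap('scene','sc3');im=cv2.imread('pics/sc3.png')[140:270,240:440];cv2.imwrite('pics/sc3c.png',cv2.resize(im,None,fx=4,fy=4))"
```

```text
t 18.35 p [0.5296 0.0733 0.0551] yaw -96.85 w 0.21421963498275776
.5293,.0776,.0315,-96.8 offset cm [-0.09 -0.42  2.36] spin -0.001
```

View pics/sc3c.png

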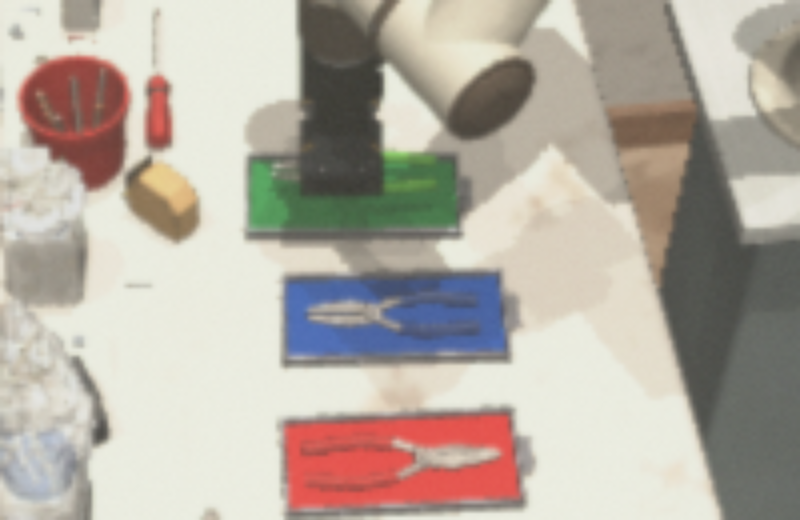

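The blue and red pairs lie flat and well inside their trays. The green pair is above its liner at (270..440,175), so I'll lower and release it.

Call:
apply_moves:
  plan:
    - {"grip": 0, "offset": [0, -0.4, 0.6], "spin": 0}
    - {"grip": 0, "offset": [0, -0.4, 1.5], "spin": 0}
    - {"grip": 0, "offset": [0, -0.4, 2.2], "spin": 0}
    - {"grip": 0, "offset": [0, -0.4, 2.35], "spin": 0}
    - {"grip": 0, "offset": [0, -0.4, 2.35], "spin": 0}

```text
time_s: 18.9
tcp_pos: [0.5293, 0.0777, 0.0306]
ee_rot: [[0.993, -0.118, -0.001], [-0.118, -0.993, -0.0], [-0.001, 0.001, -1.0]]
wrist_force: [-0.7, 0.0, -2.0]
gripper_width: 0.22
gripper_force: 30.0
```

Call:
apply_moves:
  plan:
    - {"grip": 0, "offset": [0, 0, 0], "spin": 0}
    - {"grip": 0.45, "offset": [0, 0, 0], "spin": 0}
    - {"grip": 0.45, "offset": [0, 0, 0], "spin": 0}
    - {"grip": 0.45, "offset": [0, 0, 0], "spin": 0}
    - {"grip": 0.45, "offset": [0, 0, 0], "spin": 0}

```text
time_s: 19.4
tcp_pos: [0.5297, 0.0778, 0.0311]
ee_rot: [[0.993, -0.118, 0.0], [-0.118, -0.993, 0.0], [0.0, -0.0, -1.0]]
wrist_force: [0.6, 0.3, -0.0]
gripper_width: 0.436
gripper_force: 0.0
```

Call:
apply_moves:
  plan:
    - {"grip": 0.45, "offset": [0, 0, -1], "spin": 0}
    - {"grip": 0.45, "offset": [0, 0, -3], "spin": 0}
    - {"grip": 0.45, "offset": [0, 0, -7], "spin": 0}
    - {"grip": 0.45, "offset": [0, 0, -12], "spin": 0}
    - {"grip": 0.45, "offset": [0, 0, -16], "spin": 0}

```text
time_s: 19.9
tcp_pos: [0.53, 0.0778, 0.1946]
ee_rot: [[0.993, -0.118, 0.003], [-0.118, -0.993, 0.001], [0.003, -0.001, -1.0]]
wrist_force: [0.5, 0.7, -0.4]
gripper_width: 0.449
gripper_force: 0.0
```

Call:
apply_moves:
  plan:
    - {"grip": 0.45, "offset": [-5, 20, 0], "spin": 0}
    - {"grip": 0.45, "offset": [-5, 20, 0], "spin": 0}
    - {"grip": 0.45, "offset": [-5, 20, 0], "spin": 0}
    - {"grip": 0.45, "offset": [-5, 20, 0], "spin": 0}
    - {"grip": 0.45, "offset": [-5, 20, 0], "spin": 0}

```text
time_s: 20.4
tcp_pos: [0.4536, -0.1182, 0.1918]
ee_rot: [[0.992, -0.124, -0.0], [-0.124, -0.992, -0.0], [-0.0, 0.0, -1.0]]
wrist_force: [0.6, 0.3, 0.0]
gripper_width: 0.449
gripper_force: 0.0
```

```bash
python3 -c "
from h import *
cap('top','top4');im=cv2.imread('pics/top4.png')[120:260,220:500];cv2.imwrite('pics/top4c.png',cv2.resize(im,None,fx=2.85,fy=2.85))
c=pickle.load(open('top.pkl','rb')); S=cv2.cvtColor(c['img'],cv2.COLOR_BGR2HSV)
T={'red':((512.7,384.2),-3.5),'blue':((495.3,227.9),-5),'green':((514.4,79.4),-6.8)}
for n,(t,a) in T.items():
    a=np.radians(a);Rm=np.array([[np.cos(a),np.sin(a)],[-np.sin(a),np.cos(a)]])
    v,u=np.mgrid[0:400,0:640]; q=(ray(c,np.c_[u.ravel(),v.ravel()],.0125)[:,:2]*1000-t)@Rm.T
    ins=(abs(q[:,0])<92)&(abs(q[:,1])<37); px=c['img'].reshape(-1,3)[ins].astype(int); bg=np.median(px,0)
    m=abs(px-bg).max(1)>45; p=q[ins][m]; print(n,m.sum(),p.min(0).round(),p.max(0).round(),((p.min(0)+p.max(0))/2).round())
"
```

```text
red 238 [-86. -26.] [81. 19.] [-3. -4.]
blue 226 [-76. -24.] [80. 24.] [ 2. -0.]
green 350 [-92. -37.] [79. 22.] [-6. -7.]
```

View pics/top4c.png

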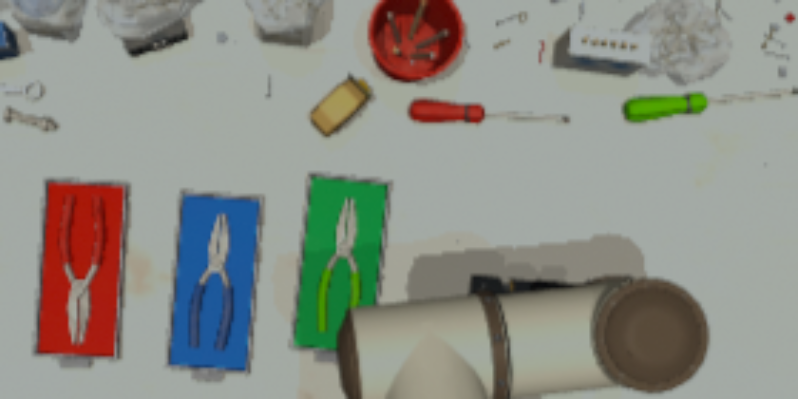

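All three pairs lie well inside the trays of their own colour, and the bystanders have not moved. The arm covers one corner of the green tray, but the green pair is centred there. The gripper is clear, so I'll let it settle and hand in.

Call:
apply_moves:
  plan:
    - {"grip": 0.45, "offset": [0, 0, 0], "spin": 0}
    - {"grip": 0.45, "offset": [0, 0, 0], "spin": 0}
    - {"grip": 0.45, "offset": [0, 0, 0], "spin": 0}

```text
time_s: 20.75
tcp_pos: [0.4568, -0.1139, 0.1911]
ee_rot: [[0.993, -0.117, 0.0], [-0.117, -0.993, 0.0], [0.0, -0.0, -1.0]]
wrist_force: [-0.7, 0.1, -0.1]
gripper_width: 0.447
gripper_force: 0.0
```

```bash
python3 -c "
from station import r
print(r.finish_job())"
```

```text
the job is handed in; nothing more can be done
None
```

I handed the job in at about 21 s with each pair of pliers released in the tray of its own handle colour and the screwdrivers and tape measure not visibly moved in the last picture; the hand-in returned no verdict, and the arm hid one corner of the green tray in that picture.

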